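# Find the fullest spray can by hefting

## Robot

A 6-joint arm with a two-finger parallel gripper is mounted at the origin on a cart in front of the work surface, level with it; the furniture and walls round the work are solid. World frame = base frame: x ahead of the robot, y to its left, z up, the work surface at z = 0. Lengths are in m, angles in degrees, forces in N, time in s.
With the tool pointing down it reaches from about 0.375 to 0.9 m from the base axis. Payload 3.1 kg.
Tool frame: the origin (TCP) lies on the front face of the gripper's body, between the roots of the fingers; the fingertips stand 70 mm ahead of it and the grasp point (between the pads) lies 51 mm ahead of it (bot.tip_extent is the distance from the TCP to the fingertips, in m); z points along the fingers, x is the direction in which the jaws open and shut, and the axes are right-handed (so a half turn about z gives the same grasp; the last joint's range is limited). The gripper opens to 87 mm and grips with 3 to 60 N. Pads are 19 mm wide; open, the fingers measure 117 mm over their backs; the gripper's body (75 mm by 190 mm) begins 51 mm behind the grasp point.
Start: joints at [60.476, 30.224, 82.088, -0, 67.689, -10.227], TCP at [0.207, 0.59, 0.292] pointing down, gripper open.
Joint ranges: [-176.69, 176.69], [-43.24, 126.21], [12.49, 139.97], [-82, 262], [0, 151.66], [-163.58, 163.58]. Speed limits (degrees/s): [159.86, 159.86, 180, 180, 180, 180].

## Interface

Orientations are given as a 3x3 rotation matrix whose columns are the frame's x, y, z axes.
In Python, from rig import bot, viewer, ticket gives the robot as it stands. The module is installed in compiled form; this text tells all that it offers.
- The arm moves only by the tool arm_command, never from a script. Its argument "targets" is a list of rows, each an object with "rot": the turn, a rotation vector about the tool's x, y, z in degrees, a list of three; "offset": the shift along the tool's x, y, z in cm, a list of three; "gripper": the closure, from 0 (fully open) to 1 (shut). A call has 1 to 8 rows; each row is the pose to reach, as a shift and turn from the pose commanded when the call began, along the tool's axes at that moment; what a row does not reach only later rows make up. A row lasts 1/10 s, in which the tool goes at most 50 mm and 8.59 degrees, less where a joint would pass 70% of its speed; a pose out of reach is approached as far as the arm can. A call with a gripper value outside its range is refused whole. The fingers move at their own pace and stop on an object; the grip force is fixed at half the most. Time passes only in rows, so rows that repeat a pose let the fingers close. It gives the time, the measured TCP pose, the force and the opening at its end, in the units of the state.
- bot.read_state(): the state, without advancing time (a new reading comes with each control period).
- viewer.capture(name): name is "scene" or "side" or "wrist"; returns a dict with "frame" (384x512x3 uint8, red, green, blue), "fx", "fy", "cx", "cy" (pixels), "D" ([k1, k2, p1, p2, k3] as OpenCV has them; the pictures are not rectified), "view" (4x4, takes a point from world to camera coordinates). Camera axes: x right, y down, z forward; pixel columns grow to the right and rows downward; lengths in m; the calibration is good to about 2 mm. A picture is of the moment at which its call begins. There is no depth.
- ticket.hand_in(): hands the job in, once; it reports no verdict.
The state is a dict: "time_s": time; "joint_positions": joint angles; "qvel": joint speeds; "tau": joint torques, N m; "position": TCP position; "tcp_rot": TCP orientation; "force": force on the tool from outside, world axes, zero at the start; "moment": the same for the moment, N m; "opening": opening from 0.0 (shut) to 1.0 (fully open).
Only numpy, scipy, OpenCV 4.12 (cv2) and the standard library are available. Lean on these libraries where they do the work, as an engineer would, in place of code of your own. Each camera call takes 0.05 s, during which the arm holds its last target. There are 200 camera calls.

## Task

Swing the door of the small yellow cabinet wide open by its bar handle, so that the rack of spray cans on the inside of the door comes out, then heft all three cans and find the fullest (heaviest), which looks just like the others. Put the other two back in the holes of the door rack and finish while holding the fullest can upright in the gripper, up in the air above the rack and well clear of it; do not let go of it. Do not tip or drop any can, and leave the loose things on the desk where they are.

Things in the scene. Friction and masses are not known exactly. Their poses are not given: they have to be found in the camera images.
- spray_cabinet: small yellow steel cabinet on the desk, fixed, 340 mm wide (its y), 210 mm deep (its x), 218 mm high; origin at the centre of its underside. Its door closes the whole front, which faces its -x. Some stores stand fixed at the back inside.
- rack_door (a joint): cabinet door: 0 shut (start), grows as it opens, stop at 1.75 rad. Hinge line vertical at the cabinet's left front edge as the robot sees it (cabinet-frame x -105, y +170 mm); the free edge swings towards cabinet -x, then round to +y (clockwise from above). No latch; friction hinge (0.2 N m, about 1 N at the handle), stays where left. Door 14 mm thick, top edge 213 mm above the desk.
- door_handle (a point): middle of the door's dark level bar handle, 190 mm above the desk: round bar 12 mm thick, 100 mm long along the door, a post at each end; axis 43 mm in front of the door's face (37 mm clear behind it); from the hinge line 260 mm along the door, 58 mm forward. Axes turn with the door: x its normal (into the cabinet when shut), y along it towards the hinge.
- door_hinge (a point): point on the hinge line at handle height; axes as for the handle, turning with the door
- rack_place_1 (a point): can place in the rack inside the door, nearest the hinge: where the centre of a standing can's underside is, 30 mm above the desk. Rack: grey tray, above it a 6 mm plate with three round holes 64 mm across, its upper face 86 mm above the desk. Places lie 100, 183, 266 mm along the door from the hinge line, 59 mm inwards (60 mm from the door's inner face). Axes as for the handle.
- rack_place_2 (a point): the middle place, likewise
- rack_place_3 (a point): the place nearest the door's free edge, likewise
- can_a: one of three outwardly identical closed spray cans, round, blue and white bands, orange cap; 52 mm across, 178 mm high (the cap is the top 40 mm; grip it there or below); origin at the centre of its underside, z up. Each starts in one of the rack's places behind the shut door, any can in any place. Each weighs 0.1 to 0.5 kg; no two within 60 g of each other.
- can_b: another of the three identical spray cans, as can_a
- can_c: another of the three identical spray cans, as can_a
- mug: blue and white mug, loose, 78 mm across (112 with the handle), 92 mm high; leave alone. Origin at the centre of its underside.
- nut_tin: open white tin of nuts, loose, 68 mm across, 30 mm high; leave alone. Origin at the centre of its underside.
- red_tin: open red tin, loose, 56 mm across, 40 mm high; leave alone. Origin at the centre of its underside.
- tape_measure: yellow tape measure, loose, 34 x 70 x 64 mm; leave alone. Origin at the centre of its underside.

How it is judged (in metres and radians):
On the way, in this order (a step that is already met when the one before it is completed fails the run):
1. the door has been swung wide open (at least 1.2 rad) (value of joint rack_door above 1.2 rad), for 0.2 s.
2. the lightest can has been hefted: lifted at least 12 mm off its place in the gripper (height (world z) of can_c above 0.042 m and contact force between can_c and the fingers above 1 N), for 0.2 s.
At the end, for the whole second after the job is handed in: The heaviest can is held still, upright (0.3 rad), base over 100 mm above the desk, by the fingers alone, above the rack (within 250 mm of its middle place seen from above), clear of cabinet, door and rack; door open over 1.2 rad; the other two stand untouched in rack places (within 12 mm) (height (world z) of can_b above 0.1 m and contact force between can_b and the fingers above 2 N and contact force between can_b and spray_cabinet below 0.1 N and horizontal distance between can_b and rack_place_2 below 0.25 m and angle between can_b's own z axis and vertical below 0.3 rad and linear speed of can_b below 0.05 m/s and value of joint rack_door above 1.2 rad and (distance between can_a and rack_place_1 below 0.012 m or distance between can_a and rack_place_2 below 0.012 m or distance between can_a and rack_place_3 below 0.012 m) and (distance between can_c and rack_place_1 below 0.012 m or distance between can_c and rack_place_2 below 0.012 m or distance between can_c and rack_place_3 below 0.012 m) and angle between each of can_a, can_c's own z axis and vertical below 0.12 rad and linear speed of each of can_a, can_c below 0.03 m/s and contact force between each of can_a, can_c and the fingers below 0.1 N); the arm keeps its last pose, push and grip.
It fails at once if a can was tipped over (tilted beyond 0.6 rad) or dropped from the rack onto the desk (angle between any of can_a, can_b, can_c's own z axis and vertical above 0.6 rad or height (world z) of any of can_a, can_b, can_c below 0.015 m).
It fails at once if the mug, a tin or the tape measure was knocked away (moved more than 30 mm) (distance of any of mug, nut_tin, red_tin, tape_measure from where it was at the start of the episode above 0.03 m).
It also fails if it takes over 72 s, if anything falls off the work surface, if the arm or the gripper's body presses on something with over 40 N, if the wrist force passes 120 N, or if a joint passes its speed limit or range.

## Working session

There is one attempt and no reset: what is moved stays moved. The work goes in short steps, Python scripts to look and compute and a tool call to move; the robot and the scene stay as the last step left them, time stands still between calls to the robot, and variables do not carry over. Pictures are saved under pics/ and viewed, about 8 in all and at most 12, crops included, and the job is handed in when it is done.

Besides the shell and the picture viewer there is one more tool, called as a command line: name --argument value ..., lists and objects as JSON in quotes. arm_command: Moves the arm, as the interface text tells. Its arguments: {"type":"object","properties":{"targets":{"type":"array"}},"required":["targets"]}

```bash
mkdir -p pics; ls; cat > h.py <<'E'
import numpy as np, cv2
from rig import bot, viewer, ticket
def cap(n,fn=None):
    c=viewer.capture(n)
    if fn: cv2.imwrite('pics/'+fn,c['frame'][:,:,::-1])
    c['K']=np.array([[c['fx'],0,c['cx']],[0,c['fy'],c['cy']],[0,0,1.]]); c['D']=np.array(c['D'],float); c['view']=np.array(c['view'])
    return c
def ray(c,uv):
    p=cv2.undistortPoints(np.array([[uv]],float),c['K'],c['D'])[0,0]
    R=c['view'][:3,:3];t=c['view'][:3,3]
    d=R.T@np.array([p[0],p[1],1.]); return -R.T@t,d/np.linalg.norm(d)
def onz(c,uv,z):
    o,d=ray(c,uv); return o+d*(z-o[2])/d[2]
def tri(*cu):
    A=np.zeros((3,3));b=np.zeros(3);L=[]
    for c,uv in cu:
        o,d=ray(c,uv);P=np.eye(3)-np.outer(d,d);A+=P;b+=P@o;L.append((o,P))
    x=np.linalg.solve(A,b); return x,[np.linalg.norm(P@(x-o)) for o,P in L]
def proj(c,X):
    R=c['view'][:3,:3];t=c['view'][:3,3]
    return cv2.projectPoints(np.atleast_2d(np.array(X,float)),cv2.Rodrigues(R)[0],t,c['K'],c['D'])[0][:,0]
def delta(p,R=None):
    "offset cm and rotvec deg, from current measured pose"
    s=bot.read_state();R0=np.array(s['tcp_rot']).reshape(3,3)
    o=R0.T@(np.array(p)-np.array(s['position']))*100
    r=cv2.Rodrigues(R0.T@R)[0][:,0]*180/np.pi if R is not None else np.zeros(3)
    return np.round(o,2),np.round(r,2)
E
python3 - <<'E'
from h import *
np.set_printoptions(precision=3,suppress=True)
s=bot.read_state(); print(s); print(bot.tip_extent)
a=cap('scene')['frame'];
c=cap('scene','scene0.png');d=cap('side','side0.png');e=cap('wrist')
for k in(c,d,e): print(k['view'],k['fx'])
cv2.imwrite('pics/w0.png',e['frame'][:,:,::-1])
E
```

```text
pics
{'time_s': 0.0, 'joint_positions': array([ 60.476,  30.28 ,  82.157,  -0.002,  67.689, -10.228]), 'qvel': array([ 0.085, -0.068,  0.079, -0.08 , -0.017,  0.065]), 'tau': array([  0.   , -44.004, -17.659,   0.063,   0.058,  -0.   ]), 'position': array([0.206, 0.589, 0.291]), 'tcp_rot': array([[ 0.33 ,  0.944, -0.001],
       [ 0.944, -0.33 , -0.002],
       [-0.002, -0.   , -1.   ]]), 'force': array([-1.031, -0.338, -0.292]), 'moment': array([0.046, 0.02 , 0.001]), 'opening': 0.9999613423286112}
0.0697
[[ 0.934 -0.357 -0.003 -0.498]
 [-0.263 -0.681 -0.684  0.338]
 [ 0.242  0.64  -0.729  1.76 ]
 [ 0.     0.     0.     1.   ]] 444.37842144470756
[[-0.659  0.752  0.024  0.274]
 [ 0.307  0.297 -0.904 -0.1  ]
 [-0.687 -0.589 -0.426  2.044]
 [ 0.     0.     0.     1.   ]] 369.86061717391925
[[ 0.33   0.944 -0.002 -0.623]
 [ 0.913 -0.319  0.255 -0.031]
 [ 0.24  -0.085 -0.967  0.39 ]
 [ 0.     0.     0.     1.   ]] 334.473159819484
```

View pics/scene0.png

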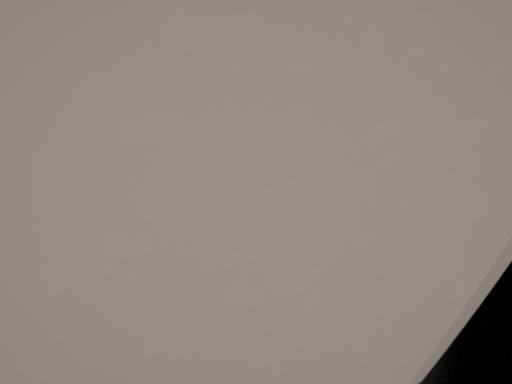

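View pics/side0.png

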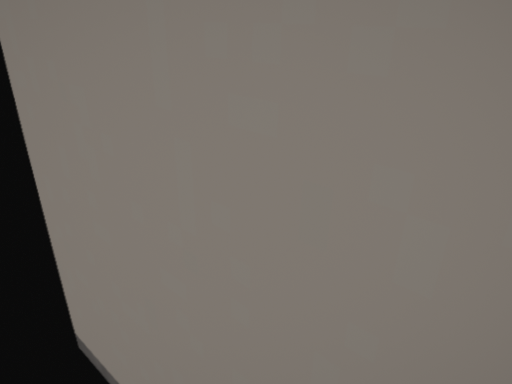

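Both fixed cameras show only a plain grey wall (its edge at lower right in scene, lower left in side), so the wrist camera has to do the work.

View pics/w0.png

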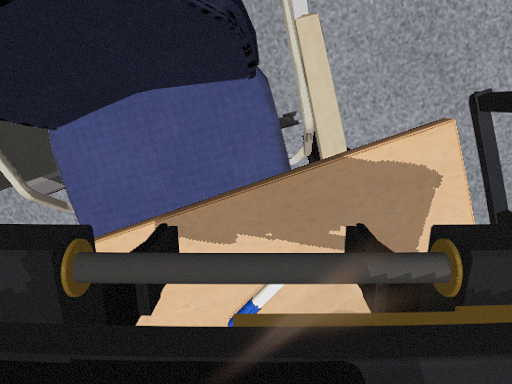

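```bash
python3 - <<'E'
from h import *
np.set_printoptions(precision=3,suppress=True)
for n in('scene','side','wrist'):
    c=cap(n); R=c['view'][:3,:3];t=c['view'][:3,3];print(n,-R.T@t, R[2], c['frame'].mean(), c['cx'],c['cy'],c['D'])
    if n=='wrist':
        s=bot.read_state();T=np.array(s['tcp_rot']); print('cam in tool',T.T@(-R.T@t-s['position']),T.T@R.T)
E
```

```text
scene [ 0.128 -1.074  1.514] [ 0.242  0.64  -0.729] 136.23939683702258 261.993707345443 192.9194594450725 [-0.145  0.     0.     0.     0.   ]
side [1.616 1.026 0.774] [-0.687 -0.589 -0.426] 109.30911763509114 261.6010428192191 196.75940040910479 [-0.022  0.     0.     0.     0.   ]
wrist [0.14  0.612 0.385] [ 0.24  -0.085 -0.967] 80.48211500379774 261.33004969410695 193.45095338984632 [-0.052  0.     0.     0.     0.   ]
cam in tool [-0.001 -0.07  -0.093] [[ 1.     0.    -0.   ]
 [-0.     0.967  0.255]
 [ 0.    -0.255  0.967]]
```

Wrist view: desk with the cabinet's yellow edge at about (235-510, 320) and a blue pen-like item at (255,305). I'll raise and tilt the camera to look forward.

arm_command --targets '[{"rot": [-40, 0, 0], "offset": [0, -6, -14], "gripper": 0}, {"rot": [-40, 0, 0], "offset": [0, -6, -14], "gripper": 0}, {"rot": [-40, 0, 0], "offset": [0, -6, -14], "gripper": 0}, {"rot": [-40, 0, 0], "offset": [0, -6, -14], "gripper": 0}, {"rot": [-40, 0, 0], "offset": [0, -6, -14], "gripper": 0}, {"rot": [-40, 0, 0], "offset": [0, -6, -14], "gripper": 0}]'

```text
time_s: 0.95
position: [0.1475, 0.6099, 0.4306]
tcp_rot: [[0.327, 0.725, 0.606], [0.945, -0.249, -0.213], [-0.003, 0.643, -0.766]]
force: [-0.9, 0.2, -0.9]
opening: 0.996
```

```bash
python3 - <<'E'
from h import *
cap('wrist','w1.png')
E
```

```text
(no output)
```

View pics/w1.png

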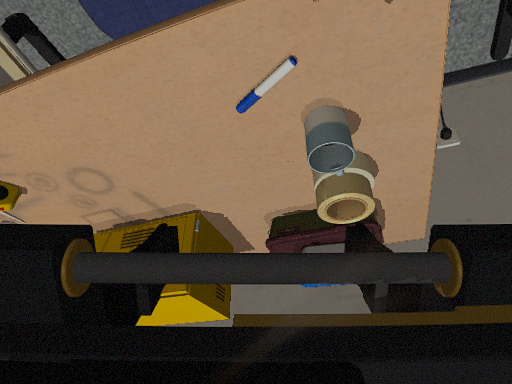

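Useful area is image rows 0–225 (gripper covers the rest); image down is away from the robot. Cabinet (yellow) around (100–230, 210–325), tins/tape at right, yellow tape measure at the left edge (8,195).

```bash
python3 - <<'E'
from h import *
np.set_printoptions(precision=3,suppress=True)
c=cap('wrist')
for uv,z in [((200,212),.21),((232,248),0.1),((232,320),0.0),((95,232),.21),((137,325),0),((330,112),0),((8,195),0.05),((348,208),0.06),((320,235),.1)]: print(uv,onz(c,uv,z))
print(bot.read_state()['joint_positions'])
E
```

```text
(200, 212) [0.386 0.435 0.21 ]
(232, 248) [0.709 0.338 0.1  ]
(232, 320) [ 1.67  -0.082  0.   ]
(95, 232) [0.385 0.252 0.21 ]
(137, 325) [ 1.617 -0.631  0.   ]
(330, 112) [0.455 0.63  0.   ]
(8, 195) [ 0.409 -0.072  0.05 ]
(348, 208) [0.685 0.623 0.06 ]
(320, 235) [0.713 0.551 0.1  ]
[ 79.722  28.767  70.732 -39.318  88.462  12.901]
```

```bash
cat >> h.py <<'E'
def tool(yaw,t):
    "tool z: tilted t deg from down towards yaw; jaws horizontal, across"
    y,t=np.radians([yaw,t]);f=np.array([np.cos(y),np.sin(y),0]);u=np.array([0,0,1.])
    z=np.sin(t)*f-np.cos(t)*u; Y=np.cos(t)*f+np.sin(t)*u
    return np.stack([np.cross(Y,z),Y,z],1)
E
python3 - <<'E'
from h import *
print(delta([.33,.18,.5],tool(10,45)))
E
```

```text
(array([-34.62,  28.31,  14.81]), array([ -5.01,  19.81, -21.55]))
```

arm_command --targets '[{"rot": [-5, 20, -21.5], "offset": [-34.6, 28.3, 14.8], "gripper": 0}, {"rot": [-5, 20, -21.5], "offset": [-34.6, 28.3, 14.8], "gripper": 0}, {"rot": [-5, 20, -21.5], "offset": [-34.6, 28.3, 14.8], "gripper": 0}, {"rot": [-5, 20, -21.5], "offset": [-34.6, 28.3, 14.8], "gripper": 0}, {"rot": [-5, 20, -21.5], "offset": [-34.6, 28.3, 14.8], "gripper": 0}, {"rot": [-5, 20, -21.5], "offset": [-34.6, 28.3, 14.8], "gripper": 0}, {"rot": [-5, 20, -21.5], "offset": [-34.6, 28.3, 14.8], "gripper": 0}, {"rot": [-5, 20, -21.5], "offset": [-34.6, 28.3, 14.8], "gripper": 0}]'

```text
time_s: 1.85
position: [0.2988, 0.2528, 0.4894]
tcp_rot: [[-0.172, 0.696, 0.697], [0.985, 0.119, 0.125], [0.004, 0.708, -0.706]]
force: [0.5, -0.5, 0.7]
opening: 1.001
```

```bash
python3 - <<'E'
from h import *
c=cap('wrist','w2.png')
print(bot.read_state()['position'],bot.read_state()['joint_positions'])
E
```

```text
[0.30138418 0.24823269 0.49014893] [ 32.96377435 -12.28406512 114.15988056 -26.946921    38.64128685
 -51.2958887 ]
```

View pics/w2.png

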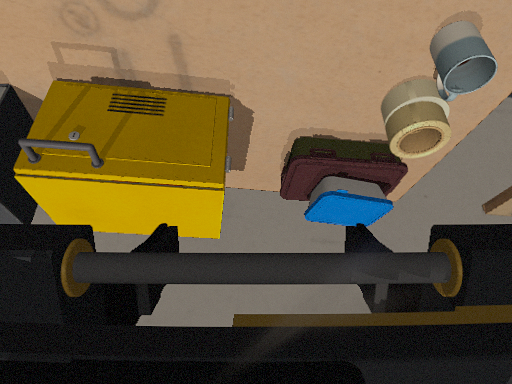

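Clear view: door with vents and two hinges at image right (230,112) and (228,162), bar handle (28,147)–(97,157) near the top edge, top front edge from (20,172) to (226,188), bottom edge about (57,80) to (231,95). Locate from two views.

```bash
python3 - <<'E'
from h import *
np.set_printoptions(precision=4,suppress=True)
c=cap('wrist')
im=c['frame'];hsv=cv2.cvtColor(im,cv2.COLOR_RGB2HSV)
print(hsv[130,180],hsv[210,150],hsv[152,60],hsv[60,300])
for uv,z in [((18,172),.213),((226,188),.213),((228,187),.213),((222,236),.218),((57,80),0),((231,95),0),((28,147),.19),((97,157),.19),((60,146),.19),((460,20),0),((415,155),.03)]: print(uv,z,onz(c,uv,z))
print(delta([.33,.12,.5],tool(-10,45)))
b=cv2.resize(im[60:240,0:260],None,fx=3,fy=3,interpolation=cv2.INTER_CUBIC)
cv2.imwrite('pics/w2c.png',b[:,:,::-1])
E
```

```text
[ 23 255 129] [ 24 255 201] [ 23 255 138] [ 15  88 180]
(18, 172) 0.213 [ 0.6833 -0.0878  0.213 ]
(226, 188) 0.213 [0.6786 0.2495 0.213 ]
(228, 187) 0.213 [0.6747 0.2526 0.213 ]
(222, 236) 0.218 [0.8775 0.2557 0.218 ]
(57, 80) 0 [ 0.6821 -0.0901  0.    ]
(231, 95) 0 [0.6704 0.2474 0.    ]
(28, 147) 0.19 [ 0.6434 -0.0635  0.19  ]
(97, 157) 0.19 [0.6542 0.0389 0.19  ]
(60, 146) 0.19 [ 0.6331 -0.0116  0.19  ]
(460, 20) 0 [0.4425 0.5982 0.    ]
(415, 155) 0.03 [0.7569 0.6967 0.03  ]
(array([-13.33,   1.3 ,  -0.21]), array([  0.09, -13.86,  13.42]))
```

arm_command --targets '[{"rot": [0, -14, 13.5], "offset": [-16, 0, 0], "gripper": 0.3}, {"rot": [0, -14, 13.5], "offset": [-16, 0, 0], "gripper": 0.6}, {"rot": [0, -14, 13.5], "offset": [-16, 0, 0], "gripper": 0.63}, {"rot": [0, -14, 13.5], "offset": [-16, 0, 0], "gripper": 0.63}, {"rot": [0, -14, 13.5], "offset": [-16, 0, 0], "gripper": 0.63}, {"rot": [0, -14, 13.5], "offset": [-16, 0, 0], "gripper": 0.63}, {"rot": [0, -14, 13.5], "offset": [-16, 0, 0], "gripper": 0.63}]'

```text
time_s: 2.65
position: [0.3265, 0.0991, 0.4877]
tcp_rot: [[0.161, 0.699, 0.696], [0.987, -0.112, -0.116], [-0.003, 0.706, -0.708]]
force: [-0.4, -0.1, 0.2]
opening: 0.445
```

```bash
python3 - <<'E'
from h import *
c=cap('wrist','w3.png')
im=c['frame']
b=cv2.resize(im[0:240],None,fx=1.56,fy=1.56,interpolation=cv2.INTER_CUBIC)
a=cv2.imread('pics/w2.png')[0:130]
a=cv2.resize(cv2.imread('pics/w2.png')[60:200,0:260],None,fx=800/512,fy=800/512,interpolation=cv2.INTER_CUBIC)
b=b[:,:,::-1]
out=np.zeros((b.shape[0]+a.shape[0],max(b.shape[1],a.shape[1]),3),np.uint8)
out[:b.shape[0],:b.shape[1]]=b; out[b.shape[0]:,:a.shape[1]]=a
cv2.imwrite('pics/w3b.png',out);print(out.shape)
s=bot.read_state();print(s['position'],s['opening'])
import pickle;pickle.dump(c,open('c3.pkl','wb'))
E
```

```text
(593, 799, 3)
[0.32645213 0.09937523 0.4876617 ] 0.4216436047181247
```

View pics/w3b.png

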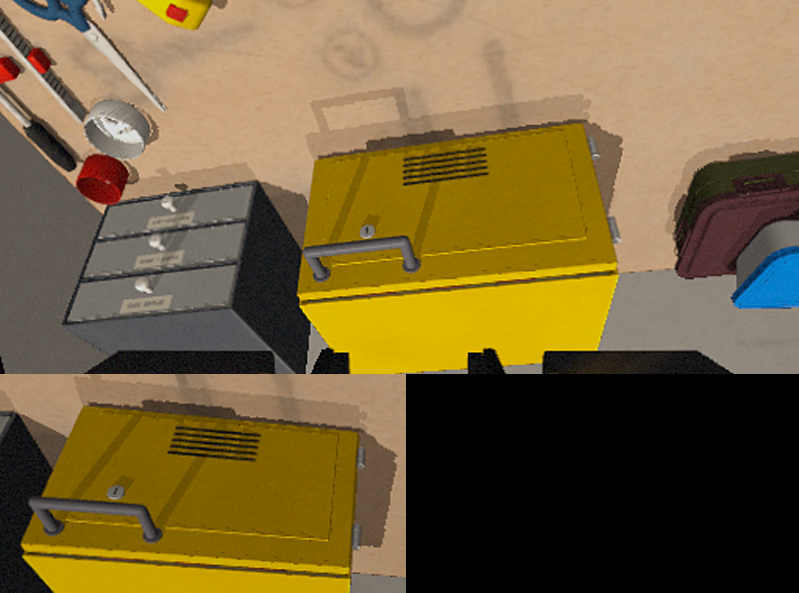

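w3: tins at left by the scissors, well away; bar ends at about (198,162) and (261,155) in w3, (22,143) and (96,148) in w2. Triangulate.

```bash
python3 - <<'E'
from h import *
import pickle
np.set_printoptions(precision=4,suppress=True)
c3=pickle.load(open('c3.pkl','rb'))
# rebuild w2 camera from recorded pose (cam fixed in tool)
T3=np.array(bot.read_state()['tcp_rot']);p3=np.array(bot.read_state()['position'])
R=c3['view'][:3,:3];o=-R.T@c3['view'][:3,3]
Rl=T3.T@R.T; ol=T3.T@(o-p3)
T2=np.array([[-.172,.696,.697],[.985,.119,.125],[.004,.708,-.706]]);U,_,V=np.linalg.svd(T2);T2=U@V
p2=np.array([0.30138,0.24823,0.49015])
Rc=(T2@Rl).T; oc=p2+T2@ol
c2=dict(c3); v=np.eye(4); v[:3,:3]=Rc; v[:3,3]=-Rc@oc; c2['view']=v
s=1.5625
def A(x,y): return (x/s,y/s)
def B(x,y): return (x/s,(y-374)/s+60)
pairs={'barL':(A(309,253),B(35,503)),'barR':(A(407,242),B(150,511)),'topL':(A(301,298),B(24,550)),'topR':(A(614,269),B(353,573)),'botR':(A(586,122),B(359,429)),'postR':(A(412,266),B(152,535))}
for k,(a,b) in pairs.items(): print(k,*tri((c3,a),(c2,b)),onz(c3,a,.19 if 'bar' in k else .213))
# bar axis in w3 by low-saturation mask
hsv=cv2.cvtColor(c3['frame'],cv2.COLOR_RGB2HSV)
m=(hsv[...,1]<110).astype(np.uint8); sub=m[150:168,202:256]
for i in range(4,54,8): r=np.where(sub[:,i])[0]; print(202+i,150+r.mean() if len(r) else None,len(r),end=' | ')
E
```

```text
barL [ 0.6056 -0.0456  0.2081] [np.float64(0.000947255277038477), np.float64(0.0009472552770384076)] [ 0.628  -0.0553  0.19  ]
barR [0.6289 0.047  0.1886] [np.float64(0.0009412323031146218), np.float64(0.0009412323031147399)] [0.6256 0.0473 0.19  ]
topL [ 0.6518 -0.0673  0.2307] [np.float64(0.0017221002399710429), np.float64(0.0017221002399708698)] [ 0.6768 -0.0785  0.213 ]
topR [0.6813 0.2528 0.2081] [np.float64(0.0012086138291685497), np.float64(0.001208613829168542)] [0.6714 0.25   0.213 ]
botR [0.6348 0.2477 0.0385] [np.float64(0.0006942967024061616), np.float64(0.0006942967024062559)] [0.4773 0.1988 0.213 ]
postR [0.6452 0.0494 0.2065] [np.float64(0.00047806888298721856), np.float64(0.00047806888298725515)] [0.6349 0.0509 0.213 ]
206 160.0 7 | 214 159.5 8 | 222 158.5 8 | 230 157.5 8 | 238 155.55555555555554 9 | 246 156.0 7 | 254 155.0 7 |
```

```bash
cat >> h.py <<'E'
def down(psi):
    a=np.radians(psi); x=np.array([np.cos(a),np.sin(a),0]);z=np.array([0,0,-1.]);return np.stack([x,np.cross(z,x),z],1)
E
python3 - <<'E'
from h import *
import pickle
np.set_printoptions(precision=4,suppress=True)
c3=pickle.load(open('c3.pkl','rb'))
for u in [(206,160),(230,157.3),(254,155)]: print(onz(c3,u,.19))
print(delta([.6275,-.006,.31],down(1)))
E
```

```text
[ 0.6251 -0.0406  0.19  ]
[ 0.6242 -0.0011  0.19  ]
[0.6243 0.0373 0.19  ]
(array([-5.52,  9.69, 34.76]), array([ 37.38, -31.01,  75.45]))
```

arm_command --targets '[{"rot": [37.4, -31, 75.5], "offset": [-5.5, 9.7, 10], "gripper": 0.63}, {"rot": [37.4, -31, 75.5], "offset": [-5.5, 9.7, 10], "gripper": 0.63}, {"rot": [37.4, -31, 75.5], "offset": [-5.5, 9.7, 10], "gripper": 0.63}, {"rot": [37.4, -31, 75.5], "offset": [-5.5, 9.7, 20], "gripper": 0.63}, {"rot": [37.4, -31, 75.5], "offset": [-5.5, 9.7, 20], "gripper": 0.63}, {"rot": [37.4, -31, 75.5], "offset": [-5.5, 9.7, 25], "gripper": 0.63}, {"rot": [37.4, -31, 75.5], "offset": [-5.5, 9.7, 30], "gripper": 0.63}, {"rot": [37.4, -31, 75.5], "offset": [-5.5, 9.7, 30], "gripper": 0.63}]'

```text
time_s: 3.5
position: [0.5964, -0.0004, 0.3345]
tcp_rot: [[0.943, 0.306, 0.134], [0.322, -0.939, -0.124], [0.088, 0.16, -0.983]]
force: [-1.5, -0.4, -0.8]
opening: 0.373
```

```bash
python3 - <<'E'
from h import *
print(delta([.626,-.004,.31],down(1)), bot.read_state()['joint_positions'])
E
```

```text
(array([2.46, 0.85, 2.85]), array([ 8.4 , -6.42, 17.4 ])) [ -8.38611173  23.13941397  88.16832425  -6.85698606  60.15692442
 -23.86075603]
```

arm_command --targets '[{"rot": [8.4, -6.4, 17.4], "offset": [2.5, 0.8, 2.8], "gripper": 0.63}, {"rot": [8.4, -6.4, 17.4], "offset": [2.5, 0.8, 2.8], "gripper": 0.63}, {"rot": [8.4, -6.4, 17.4], "offset": [2.5, 0.8, 2.8], "gripper": 0.63}, {"rot": [8.4, -6.4, 17.4], "offset": [2.5, 0.8, 2.8], "gripper": 0.63}]'

```text
time_s: 3.9
position: [0.6255, -0.0036, 0.3188]
tcp_rot: [[1.0, 0.022, 0.014], [0.022, -1.0, -0.004], [0.014, 0.004, -1.0]]
force: [0.1, 1.2, -0.8]
opening: 0.37
```

```bash
python3 - <<'E'
from h import *
c=cap('wrist','w4.png')
print(delta([.626,-.004,.31],down(1)), bot.read_state()['joint_positions'])
R=down(1)
for k in(-.05,0,.05):
  print(proj(c,[.626,-.004+k,.19]))
E
```

```text
(array([0.09, 0.05, 0.93]), array([ 0.27, -0.84,  0.33])) [-10.51454281  28.34384021  80.87554668  -0.09616156  69.90328642
 -11.80918488]
[[259.07347427 272.63876612]]
[[260.56304512 207.65604823]]
[[262.23499574 134.80810956]]
```

View pics/w4.png

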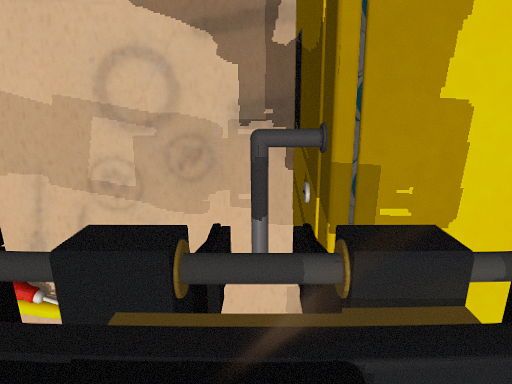

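Bar at col ≈258 rows 138–240, about 2 mm left of prediction (bar x≈0.6245); the right finger lines up with the gap to the door. Descend and grip.

arm_command --targets '[{"rot": [0.3, -0.8, 0.3], "offset": [-0.1, 0.2, 4], "gripper": 0.63}, {"rot": [0.3, -0.8, 0.3], "offset": [-0.1, 0.2, 6], "gripper": 0.63}, {"rot": [0.3, -0.8, 0.3], "offset": [-0.1, 0.2, 7.8], "gripper": 0.63}, {"rot": [0.3, -0.8, 0.3], "offset": [-0.1, 0.2, 7.8], "gripper": 0.63}, {"rot": [0.3, -0.8, 0.3], "offset": [-0.1, 0.2, 7.8], "gripper": 0.8}, {"rot": [0.3, -0.8, 0.3], "offset": [-0.1, 0.2, 7.8], "gripper": 1}, {"rot": [0.3, -0.8, 0.3], "offset": [-0.1, 0.2, 7.8], "gripper": 1}, {"rot": [0.3, -0.8, 0.3], "offset": [-0.1, 0.2, 7.8], "gripper": 1}]'

```text
time_s: 4.75
position: [0.6254, -0.0074, 0.2438]
tcp_rot: [[1.0, 0.015, 0.005], [0.015, -1.0, 0.001], [0.005, -0.001, -1.0]]
force: [0.4, 1.9, 2.4]
opening: 0.125
```

```bash
python3 - <<'E'
from h import *
s=bot.read_state();print(s['position'],s['force'],s['opening'],s['opening']*87)
# arc steps in tool frame: tool x=door normal(in), y=-(towards hinge); hinge at +58mm x, +260 toward hinge => tool y -0.26
h=np.array([5.8,-26.0])  # hinge rel. to tool, cm
for a in (4,8,12,16,20,24,28,32):
    t=np.radians(a) # clockwise from above = +rotation about tool z (down)
    R=np.array([[np.cos(t),-np.sin(t)],[np.sin(t),np.cos(t)]])
    print(a,np.round(h-R@h,2))
E
```

```text
[ 0.62537487 -0.00744684  0.24376912] [0.41067285 1.89630118 2.37165245] 0.12502579705522185 10.877244343804302
4 [-1.8  -0.47]
8 [-3.56 -1.06]
12 [-5.28 -1.77]
16 [-6.94 -2.61]
20 [-8.54 -3.55]
24 [-10.07  -4.61]
28 [-11.53  -5.77]
32 [-12.9   -7.02]
```

arm_command --targets '[{"rot": [0, 0, 4], "offset": [-1.8, -0.47, 0], "gripper": 1}, {"rot": [0, 0, 8], "offset": [-3.56, -1.06, 0], "gripper": 1}, {"rot": [0, 0, 12], "offset": [-5.28, -1.77, 0], "gripper": 1}, {"rot": [0, 0, 16], "offset": [-6.94, -2.61, 0], "gripper": 1}, {"rot": [0, 0, 20], "offset": [-8.54, -3.55, 0], "gripper": 1}, {"rot": [0, 0, 20], "offset": [-8.54, -3.55, 0], "gripper": 1}]'

```text
time_s: 5.35
position: [0.5362, 0.0276, 0.2437]
tcp_rot: [[0.945, -0.328, -0.001], [-0.328, -0.945, 0.001], [-0.001, -0.001, -1.0]]
force: [-3.2, -1.1, 5.9]
opening: 0.125
```

arm_command --targets '[{"rot": [0, 0, 4], "offset": [-1.8, -0.47, 0], "gripper": 1}, {"rot": [0, 0, 8], "offset": [-3.56, -1.06, 0], "gripper": 1}, {"rot": [0, 0, 12], "offset": [-5.28, -1.77, 0], "gripper": 1}, {"rot": [0, 0, 16], "offset": [-6.94, -2.61, 0], "gripper": 1}, {"rot": [0, 0, 20], "offset": [-8.54, -3.55, 0], "gripper": 1}, {"rot": [0, 0, 24], "offset": [-10.07, -4.61, 0], "gripper": 1}, {"rot": [0, 0, 28], "offset": [-11.53, -5.77, 0], "gripper": 1}, {"rot": [0, 0, 28], "offset": [-11.53, -5.77, 0], "gripper": 1}]'

```text
time_s: 6.15
position: [0.4458, 0.1201, 0.2436]
tcp_rot: [[0.681, -0.733, -0.002], [-0.733, -0.681, 0.001], [-0.002, 0.001, -1.0]]
force: [-7.3, -3.0, 11.7]
opening: 0.127
```

arm_command --targets '[{"rot": [0, 0, 4], "offset": [-1.8, -0.47, 0], "gripper": 1}, {"rot": [0, 0, 8], "offset": [-3.56, -1.06, 0], "gripper": 1}, {"rot": [0, 0, 12], "offset": [-5.28, -1.77, 0], "gripper": 1}, {"rot": [0, 0, 16], "offset": [-6.94, -2.61, 0], "gripper": 1}, {"rot": [0, 0, 20], "offset": [-8.54, -3.55, 0], "gripper": 1}, {"rot": [0, 0, 20], "offset": [-8.54, -3.55, 0], "gripper": 1}]'

```text
time_s: 6.75
position: [0.4134, 0.2073, 0.2436]
tcp_rot: [[0.389, -0.921, -0.004], [-0.921, -0.389, 0.002], [-0.003, 0.003, -1.0]]
force: [-8.2, -0.8, 14.6]
opening: 0.128
```

```bash
python3 - <<'E'
import numpy as np
P=np.array([[.6254,-.0074],[.5362,.0276],[.4458,.1201],[.4134,.2073]])
A=np.c_[2*P,np.ones(4)];x=np.linalg.lstsq(A,(P**2).sum(1),rcond=None)[0];print(x[:2],np.sqrt(x[2]+x[:2]@x[:2]))
h=x[:2];ang=np.degrees(np.arctan2(*(P-h).T[::-1]));print(ang-ang[0])
E
```

```text
[0.67713673 0.2557121 ] 0.26814691969635424
[  0.         -20.5850602  -48.49634358 -68.47409263]
```

arm_command --targets '[{"rot": [0, 0, 4], "offset": [-1.8, -0.47, -0.1], "gripper": 1}, {"rot": [0, 0, 8], "offset": [-3.56, -1.06, -0.1], "gripper": 1}, {"rot": [0, 0, 12], "offset": [-5.28, -1.77, -0.1], "gripper": 1}, {"rot": [0, 0, 16], "offset": [-6.94, -2.61, -0.1], "gripper": 1}, {"rot": [0, 0, 20], "offset": [-8.54, -3.55, -0.1], "gripper": 1}, {"rot": [0, 0, 20], "offset": [-8.54, -3.55, -0.1], "gripper": 1}]'

```text
time_s: 7.35
position: [0.4127, 0.3005, 0.2437]
tcp_rot: [[0.049, -0.999, -0.006], [-0.999, -0.049, 0.003], [-0.004, 0.006, -1.0]]
force: [-8.9, 2.5, 6.9]
opening: 0.124
```

Door at about 88°. Release, lift, and look at the rack from above.

arm_command --targets '[{"rot": [0, 0, 0], "offset": [0, 0, 0], "gripper": 0.65}, {"rot": [0, 0, 0], "offset": [0, 0, 0], "gripper": 0.65}, {"rot": [0, 0, 0], "offset": [0, 0, 0], "gripper": 0.65}, {"rot": [0, 0, 0], "offset": [0, 0, -4], "gripper": 0.65}, {"rot": [0, 0, 0], "offset": [0, 0, -9], "gripper": 0.65}, {"rot": [0, 0, 0], "offset": [4, -3, -13], "gripper": 0.5}, {"rot": [0, 0, 0], "offset": [8, -5, -18], "gripper": 0.2}, {"rot": [0, 0, 0], "offset": [10, -5, -20], "gripper": 0.2}]'

```text
time_s: 8.15
position: [0.4706, 0.2047, 0.4391]
tcp_rot: [[0.049, -0.999, 0.004], [-0.999, -0.049, 0.001], [-0.001, -0.004, -1.0]]
force: [0.8, -0.7, -0.2]
opening: 0.539
```

```bash
python3 - <<'E'
from h import *
import pickle
viewer.capture('wrist');viewer.capture('wrist')
c=cap('wrist','w5.png'); pickle.dump(c,open('c5.pkl','wb'))
s=bot.read_state();print(s['position'],s['tcp_rot'],s['force'],s['opening'],s['joint_positions'])
E
```

```text
[0.47136625 0.20424184 0.44026131] [[ 0.04511777 -0.99894054  0.00906591]
 [-0.99898001 -0.04509928  0.00223347]
 [-0.00182224 -0.00915743 -0.99995641]] [-0.23033574 -0.25431726 -0.90661814] 0.6729713991346051 [1.09356810e+01 1.27037411e+01 8.59586012e+01 2.74565996e-02
 8.08033686e+01 9.83459574e+01]
```

View pics/w5.png

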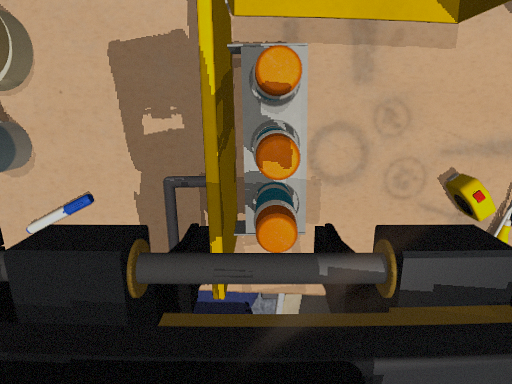

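Three orange caps at (279,70), (278,156), (276,229), door open to the left, all upright. A second view slightly shifted gives heights.

arm_command --targets '[{"rot": [0, 0, 0], "offset": [0, 2, 5], "gripper": 0.2}, {"rot": [0, 0, 0], "offset": [0, 2, 9], "gripper": 0.2}, {"rot": [0, 0, 0], "offset": [0, 2, 9], "gripper": 0.2}]'

```text
time_s: 8.6
position: [0.4444, 0.2045, 0.3414]
tcp_rot: [[0.05, -0.999, -0.014], [-0.999, -0.05, -0.002], [0.001, 0.014, -1.0]]
force: [-0.9, 0.1, -0.1]
opening: 0.794
```

```bash
cat >> h.py <<'E'
def caps(c):
    h=cv2.cvtColor(c['frame'],cv2.COLOR_RGB2HSV); m=cv2.inRange(h,(5,150,100),(18,255,255)); m[228:]=0
    m=cv2.morphologyEx(m,cv2.MORPH_OPEN,np.ones((5,5)))
    cs=[k for k in cv2.findContours(m,0,1)[0] if cv2.contourArea(k)>300]
    return [(np.array(cv2.minEnclosingCircle(k)[0]).round(1),round(cv2.minEnclosingCircle(k)[1],1),np.array(cv2.boundingRect(k))) for k in cs]
E
python3 - <<'E'
from h import *
import pickle
np.set_printoptions(precision=4,suppress=True)
viewer.capture('wrist')
c=cap('wrist','w6.png'); c5=pickle.load(open('c5.pkl','rb'))
for k in(c5,c):
  print('--')
  for uv,r,b in caps(k): print(uv,r,b,onz(k,uv,.208))
A=[x for x in caps(c5)];B=[x for x in caps(c)]
for a in A:
  for b in B:
    x,e=tri((c5,a[0]),(c,b[0])); 
    if max(e)<.005 and .1<x[2]<.3: print(a[0],b[0],x,e)
s=bot.read_state();print(s['position'])
E
```

```text
--
[277.  224.5] 18.2 [259 213  37  15] [0.4266 0.1841 0.208 ]
[275. 154.] 21.4 [256 136  37  33] [0.4997 0.1902 0.208 ]
[274.   75.5] 22.5 [255  62  38  31] [0.5734 0.195  0.208 ]
--
[287.4 136. ] 32.4 [256 104  64  64] [0.4957 0.189  0.208 ]
[292.4  10.2] 35.8 [258   0  70  46] [0.5742 0.1912 0.208 ]
[275. 154.] [287.4 136. ] [0.4936 0.1872 0.1708] [np.float64(0.0018576883697535786), np.float64(0.0018576883697536525)]
[274.   75.5] [292.4  10.2] [0.5719 0.1937 0.2189] [np.float64(0.0017571323854948064), np.float64(0.0017571323854948374)]
[0.4492 0.2055 0.3468]
```

```bash
sed -i 's/(5,150,100),(18,255,255)/(4,190,70),(19,255,255)/' h.py
python3 - <<'E'
from h import *
import pickle
np.set_printoptions(precision=4,suppress=True)
c=cap('wrist','w7.png'); c5=pickle.load(open('c5.pkl','rb'))
for k in(c5,c):
  print('--')
  for uv,r,b in caps(k): print(uv,r,b,onz(k,uv,.208))
for a in caps(c5):
  for b in caps(c):
    x,e=tri((c5,a[0]),(c,b[0])); 
    if max(e)<.005 and .1<x[2]<.3: print(a[0],b[0],x,e)
h=cv2.cvtColor(c5['frame'],cv2.COLOR_RGB2HSV);print(h[50:90:4,279])
s=bot.read_state();print(s['position'],s['force'],s['joint_positions'])
print(delta([.5775,.192,.29],down(-88)))
E
```

```text
--
[275. 223.] 19.4 [256 205  39  23] [0.4282 0.1863 0.208 ]
[275.1 155.9] 22.6 [256 134  38  44] [0.4978 0.19   0.208 ]
[277.4  69.3] 24.9 [256  46  37  48] [0.5791 0.1921 0.208 ]
--
[286.5 223.5] 23.8 [263 208  48  20] [0.4349 0.1856 0.208 ]
[290.2 138.6] 32.3 [260 107  63  64] [0.4968 0.1873 0.208 ]
[292.5  17.5] 36.9 [259   0  68  54] [0.5736 0.1912 0.208 ]
[275. 223.] [286.5 223.5] [0.4177 0.1829 0.1688] [np.float64(0.003103282302473225), np.float64(0.0031032823024732285)]
[275.1 155.9] [290.2 138.6] [0.4998 0.1902 0.2304] [np.float64(0.001252597170563229), np.float64(0.001252597170563209)]
[277.4  69.3] [292.5  17.5] [0.5834 0.1894 0.1682] [np.float64(0.001187463092496375), np.float64(0.0011874630924962315)]
[[ 19 241 199]
 [ 19 247 198]
 [ 20 249 198]
 [ 19 213 201]
 [ 18 213 201]
 [ 19 240 199]
 [ 20 255 199]
 [ 20 226 199]
 [ 19 254 188]
 [ 14 237 156]]
[0.4504 0.2057 0.3483] [ 0.5317  0.2948 -0.3615] [11.5637 16.1139 96.3419  0.0559 67.3265 98.6854]
(array([  2.01, -12.6 ,   5.87]), array([-0.21,  0.09,  0.86]))
```

arm_command --targets '[{"rot": [0, 0, 0.9], "offset": [2, -5, 1], "gripper": 0.2}, {"rot": [0, 0, 0.9], "offset": [2, -10, 3], "gripper": 0.2}, {"rot": [0, 0, 0.9], "offset": [2, -12.6, 5], "gripper": 0.2}, {"rot": [0, 0, 0.9], "offset": [2, -12.6, 5], "gripper": 0.2}, {"rot": [0, 0, 0.9], "offset": [2, -12.6, 5], "gripper": 0.2}, {"rot": [0, 0, 0.9], "offset": [2, -12.6, 5], "gripper": 0.2}]'

```text
time_s: 9.35
position: [0.5764, 0.1918, 0.2994]
tcp_rot: [[0.034, -0.999, 0.004], [-0.999, -0.034, 0.002], [-0.001, -0.004, -1.0]]
force: [0.2, -0.5, -1.2]
opening: 0.803
```

```bash
python3 - <<'E'
from h import *
import pickle
np.set_printoptions(precision=4,suppress=True)
c=cap('wrist','w8.png')
for uv,r,b in caps(c): print(uv,r,b,onz(c,uv,.208))
s=bot.read_state();print(s['position'],s['force'],s['joint_positions'],s['opening'])
print(delta([.578,.192,.228],down(-88)))
for x in([.578,.192,.2],[.497,.189,.2],[.414,.184,.2]): print(proj(c,x))
E
```

```text
[261.5 210.3] 38.8 [226 172  73  56] [0.5869 0.1915 0.208 ]
[0.5761 0.1919 0.2995] [-0.8375  0.2055 -0.4505] [ 7.8678 28.2953 84.4512  0.0631 66.9943 95.874 ] 0.7990350002288407
(array([ 0.01, -0.16,  7.15]), array([-0.25,  0.08, -0.03]))
[[260.1122 220.2129]]
[[260.5313 333.7165]]
[[263.447  426.4048]]
```

View pics/w8.png

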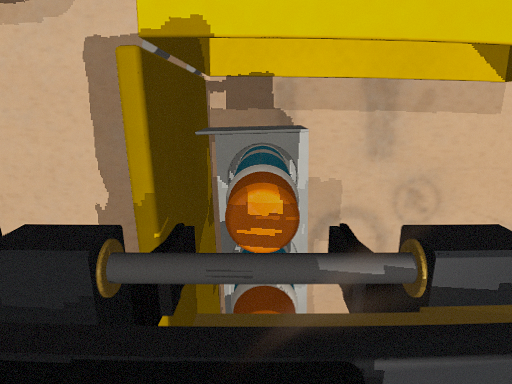

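Cap of the first can at (262,213) centred between the fingers sideways and ~5 mm further towards the hinge. Descend and grip.

arm_command --targets '[{"rot": [0, 0, 0], "offset": [0, -0.5, 3], "gripper": 0.2}, {"rot": [0, 0, 0], "offset": [0, -0.5, 6], "gripper": 0.2}, {"rot": [0, 0, 0], "offset": [0, -0.5, 7.1], "gripper": 0.2}, {"rot": [0, 0, 0], "offset": [0, -0.5, 7.1], "gripper": 0.2}, {"rot": [0, 0, 0], "offset": [0, -0.5, 7.1], "gripper": 0.4}, {"rot": [0, 0, 0], "offset": [0, -0.5, 7.1], "gripper": 1}, {"rot": [0, 0, 0], "offset": [0, -0.5, 7.1], "gripper": 1}, {"rot": [0, 0, 0], "offset": [0, -0.5, 7.1], "gripper": 1}]'

```text
time_s: 10.2
position: [0.5822, 0.1918, 0.228]
tcp_rot: [[0.034, -0.999, 0.004], [-0.999, -0.034, 0.001], [-0.001, -0.005, -1.0]]
force: [-1.1, 0.5, 4.0]
opening: 0.595
```

```bash
cat >> h.py <<'E'
def heft(n=12):
    F=[];T=[]
    for i in range(n):
        viewer.capture('wrist'); s=bot.read_state(); F.append(s['force']);T.append(s['tau'])
    F=np.array(F);T=np.array(T)
    print('F',F.mean(0).round(2),'sd',F.std(0).round(2),'tau',T.mean(0).round(3),'sd',T.std(0).round(3))
    print(np.round(s['position'],4),np.round(s['tcp_rot'],3).tolist(),round(s['opening']*87,1),np.round(s['joint_positions'],2),s['time_s'])
E
python3 - <<'E'
from h import *
heft(3)
E
```

```text
F [-0.68  0.2   6.  ] sd [0.56 0.14 0.75] tau [-9.1000e-02 -4.0891e+01 -1.4211e+01  8.8000e-02 -2.9800e-01  1.4000e-02] sd [0.006 0.166 0.05  0.001 0.014 0.001]
[0.5822 0.1918 0.228 ] [[0.034, -0.999, 0.004], [-0.999, -0.034, 0.001], [-0.001, -0.004, -1.0]] 51.8 [7.780e+00 3.360e+01 8.752e+01 6.000e-02 5.861e+01 9.582e+01] 10.35
```

arm_command --targets '[{"rot": [0, 0, 0], "offset": [0, 0, -1.5], "gripper": 1}, {"rot": [0, 0, 0], "offset": [0, 0, -3], "gripper": 1}, {"rot": [0, 0, 0], "offset": [0, 0, -4], "gripper": 1}, {"rot": [0, 0, 0], "offset": [0, 0, -4], "gripper": 1}, {"rot": [0, 0, 0], "offset": [0, 0, -4], "gripper": 1}, {"rot": [0, 0, 0], "offset": [0, 0, -4], "gripper": 1}]'

```text
time_s: 10.95
position: [0.5807, 0.1916, 0.2654]
tcp_rot: [[0.034, -0.999, -0.001], [-0.999, -0.034, 0.001], [-0.001, 0.001, -1.0]]
force: [0.3, 0.7, -3.7]
opening: 0.592
```

```bash
python3 - <<'E'
from h import *
heft(14)
E
```

```text
F [ 0.02 -0.15 -3.67] sd [0.53 0.54 0.45] tau [ 1.0000e-03 -4.5756e+01 -1.7826e+01  3.0000e-02 -7.7000e-02 -0.0000e+00] sd [0.004 0.083 0.028 0.    0.004 0.   ]
[0.5814 0.1917 0.2666] [[0.034, -0.999, 0.002], [-0.999, -0.034, 0.001], [-0.001, -0.002, -1.0]] 52.3 [7.780e+00 3.086e+01 8.558e+01 6.000e-02 6.344e+01 9.582e+01] 11.65
```

arm_command --targets '[{"rot": [0, 0, 0], "offset": [0, 0, 1.5], "gripper": 1}, {"rot": [0, 0, 0], "offset": [0, 0, 3], "gripper": 1}, {"rot": [0, 0, 0], "offset": [0, 0, 3.9], "gripper": 1}, {"rot": [0, 0, 0], "offset": [0, 0, 3.9], "gripper": 1}, {"rot": [0, 0, 0], "offset": [0, 0, 3.9], "gripper": 1}]'

```text
time_s: 12.15
position: [0.5816, 0.1917, 0.2277]
tcp_rot: [[0.034, -0.999, 0.002], [-0.999, -0.034, 0.001], [-0.001, -0.002, -1.0]]
force: [0.0, -1.0, -3.0]
opening: 0.599
```

arm_command --targets '[{"rot": [0, 0, 0], "offset": [0, 0, 0], "gripper": 0.2}, {"rot": [0, 0, 0], "offset": [0, 0, 0], "gripper": 0.2}, {"rot": [0, 0, 0], "offset": [0, 0, 0], "gripper": 0.2}, {"rot": [0, 0, 0], "offset": [0, 0, -2.5], "gripper": 0.2}, {"rot": [0, 0, 0], "offset": [0, 0, -5], "gripper": 0.2}, {"rot": [0, 0, 0], "offset": [0, 0, -7.1], "gripper": 0.2}, {"rot": [0, 0, 0], "offset": [0, 0, -7.1], "gripper": 0.2}, {"rot": [0, 0, 0], "offset": [0, 0, -7.1], "gripper": 0.2}]'

```text
time_s: 12.95
position: [0.5813, 0.1916, 0.2988]
tcp_rot: [[0.034, -0.999, 0.003], [-0.999, -0.034, 0.001], [-0.001, -0.003, -1.0]]
force: [0.4, 0.4, 0.2]
opening: 0.793
```

```bash
python3 - <<'E'
from h import *
heft(8)
c=cap('wrist','w9.png')
for uv,r,b in caps(c): print(uv,r,b,onz(c,uv,.208))
print(delta([.499,.189,.299],down(-87.5)))
E
```

```text
F [-0.29 -0.3   0.12] sd [0.45 0.34 0.23] tau [ 1.4000e-02 -4.3326e+01 -1.7904e+01  3.0000e-02 -8.8000e-02 -0.0000e+00] sd [0.006 0.339 0.212 0.    0.016 0.   ]
[0.5811 0.1916 0.2978] [[0.034, -0.999, 0.0], [-0.999, -0.034, 0.001], [-0.001, -0.0, -1.0]] 69.4 [7.770e+00 2.885e+01 8.372e+01 6.000e-02 6.740e+01 9.582e+01] 13.35
[261.  217.6] 37.2 [225 181  73  47] [0.58742881 0.19125252 0.208     ]
(array([-0.02,  8.23, -0.11]), array([-0.05,  0.06, -0.57]))
```

arm_command --targets '[{"rot": [0, 0, 0], "offset": [0, 4.5, 0], "gripper": 0.2}, {"rot": [0, 0, 0], "offset": [0, 8.2, 0], "gripper": 0.2}, {"rot": [0, 0, 0], "offset": [0, 8.2, 0], "gripper": 0.2}, {"rot": [0, 0, 0], "offset": [0, 8.2, 0], "gripper": 0.2}]'

```text
time_s: 13.8
position: [0.4992, 0.189, 0.2988]
tcp_rot: [[0.034, -0.999, 0.003], [-0.999, -0.034, 0.001], [-0.001, -0.003, -1.0]]
force: [-0.1, -0.5, 0.9]
opening: 0.801
```

```bash
python3 - <<'E'
from h import *
c=cap('wrist','w10.png')
for uv,r,b in caps(c): print(uv,r,b,onz(c,uv,.208))
print(delta([.499,.189,.228],down(-87.5)))
E
```

```text
[264.  218.8] 35.9 [229 183  71  45] [0.50470192 0.18693023 0.208     ]
[261.   85.2] 42.3 [221  43  81  85] [0.57868413 0.19120353 0.208     ]
(array([0.01, 0.17, 7.09]), array([-0.25,  0.08, -0.56]))
```

arm_command --targets '[{"rot": [0, 0, 0], "offset": [0.2, 0, 3], "gripper": 0.2}, {"rot": [0, 0, 0], "offset": [0.2, 0, 6], "gripper": 0.2}, {"rot": [0, 0, 0], "offset": [0.2, 0, 7.1], "gripper": 0.2}, {"rot": [0, 0, 0], "offset": [0.2, 0, 7.1], "gripper": 0.2}, {"rot": [0, 0, 0], "offset": [0.2, 0, 7.1], "gripper": 0.4}, {"rot": [0, 0, 0], "offset": [0.2, 0, 7.1], "gripper": 1}, {"rot": [0, 0, 0], "offset": [0.2, 0, 7.1], "gripper": 1}, {"rot": [0, 0, 0], "offset": [0.2, 0, 7.1], "gripper": 1}]'

```text
time_s: 14.65
position: [0.5003, 0.1871, 0.2286]
tcp_rot: [[0.034, -0.999, 0.005], [-0.999, -0.034, 0.002], [-0.001, -0.005, -1.0]]
force: [1.2, -0.4, 3.4]
opening: 0.593
```

arm_command --targets '[{"rot": [0, 0, 0], "offset": [0, 0, 0], "gripper": 1}, {"rot": [0, 0, 0], "offset": [0, 0, -1.5], "gripper": 1}, {"rot": [0, 0, 0], "offset": [0, 0, -3], "gripper": 1}, {"rot": [0, 0, 0], "offset": [0, 0, -4], "gripper": 1}, {"rot": [0, 0, 0], "offset": [0, 0, -4], "gripper": 1}, {"rot": [0, 0, 0], "offset": [0, 0, -4], "gripper": 1}, {"rot": [0, 0, 0], "offset": [0, 0, -4], "gripper": 1}]'

```text
time_s: 15.35
position: [0.499, 0.1868, 0.2666]
tcp_rot: [[0.034, -0.999, 0.0], [-0.999, -0.034, 0.001], [-0.001, -0.0, -1.0]]
force: [-0.2, -0.9, -1.3]
opening: 0.595
```

```bash
python3 - <<'E'
from h import *
heft(14)
E
```

```text
F [ 0.1  -0.15 -1.22] sd [0.53 0.51 0.48] tau [ 3.0000e-03 -3.7976e+01 -1.5531e+01  2.7000e-02 -7.8000e-02 -0.0000e+00] sd [0.006 0.077 0.022 0.    0.003 0.   ]
[0.4995 0.1869 0.2674] [[0.034, -0.999, 0.002], [-0.999, -0.034, 0.001], [-0.001, -0.002, -1.0]] 51.5 [8.480e+00 2.504e+01 9.685e+01 6.000e-02 5.800e+01 9.651e+01] 16.05
```

Can 2 ≈ 0.12 kg (light). Put it back and go to can 3.

arm_command --targets '[{"rot": [0, 0, 0], "offset": [0, 0, 1.5], "gripper": 1}, {"rot": [0, 0, 0], "offset": [0, 0, 3], "gripper": 1}, {"rot": [0, 0, 0], "offset": [0, 0, 3.9], "gripper": 1}, {"rot": [0, 0, 0], "offset": [0, 0, 4], "gripper": 1}, {"rot": [0, 0, 0], "offset": [0, 0, 4], "gripper": 1}, {"rot": [0, 0, 0], "offset": [0, 0, 4], "gripper": 1}]'

```text
time_s: 16.65
position: [0.4996, 0.187, 0.2277]
tcp_rot: [[0.034, -0.999, 0.002], [-0.999, -0.034, 0.001], [-0.001, -0.002, -1.0]]
force: [-0.6, 0.0, 1.7]
opening: 0.596
```

arm_command --targets '[{"rot": [0, 0, 0], "offset": [0, 0, 0], "gripper": 0.2}, {"rot": [0, 0, 0], "offset": [0, 0, 0], "gripper": 0.2}, {"rot": [0, 0, 0], "offset": [0, 0, 0], "gripper": 0.2}, {"rot": [0, 0, 0], "offset": [0, 0, -2.5], "gripper": 0.2}, {"rot": [0, 0, 0], "offset": [0, 0, -5], "gripper": 0.2}, {"rot": [0, 0, 0], "offset": [0, 0, -7.1], "gripper": 0.2}, {"rot": [0, 0, 0], "offset": [0, 4.2, -7.1], "gripper": 0.2}, {"rot": [0, 0, 0], "offset": [0, 4.2, -7.1], "gripper": 0.2}]'

```text
time_s: 17.45
position: [0.4514, 0.1851, 0.2977]
tcp_rot: [[0.035, -0.999, -0.007], [-0.999, -0.035, 0.0], [-0.0, 0.007, -1.0]]
force: [-0.1, 0.1, -0.5]
opening: 0.802
```

arm_command --targets '[{"rot": [0, 0, 0], "offset": [0, 4.1, 0], "gripper": 0.2}, {"rot": [0, 0, 0], "offset": [0, 4.1, 0], "gripper": 0.2}, {"rot": [0, 0, 0], "offset": [0, 4.1, 0], "gripper": 0.2}]'

```text
time_s: 17.75
position: [0.4158, 0.1841, 0.2982]
tcp_rot: [[0.034, -0.999, 0.002], [-0.999, -0.034, 0.001], [-0.001, -0.002, -1.0]]
force: [-0.1, 0.2, -0.0]
opening: 0.799
```

```bash
python3 - <<'E'
from h import *
heft(4)
c=cap('wrist','w11.png')
for uv,r,b in caps(c): print(uv,r,b,onz(c,uv,.208))
E
```

```text
F [ 0.5  -0.15 -0.02] sd [0.32 0.22 0.22] tau [ 1.7600e-01 -3.0529e+01 -1.4861e+01  2.9000e-02 -4.2000e-02 -1.0000e-03] sd [0.071 0.034 0.256 0.002 0.037 0.   ]
[0.4178 0.1841 0.2984] [[0.033, -0.999, 0.003], [-0.999, -0.033, 0.001], [-0.001, -0.003, -1.0]] 69.7 [9.6900e+00 1.6710e+01 1.0506e+02 6.0000e-02 5.8040e+01 9.7740e+01] 17.95
[263.5 218.8] 36.4 [228 183  72  45] [0.42337699 0.18235606 0.208     ]
[261.   92.3] 42.0 [221  51  81  84] [0.49361586 0.18615903 0.208     ]
```

View pics/w11.png

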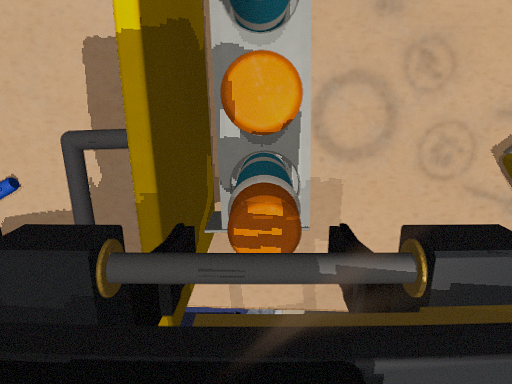

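Can 3's cap is at (264,219), aligned like the others; can 2 stands upright at (261,92).

arm_command --targets '[{"rot": [0, 0, 0], "offset": [0.1, 0, 3], "gripper": 0.2}, {"rot": [0, 0, 0], "offset": [0.1, 0, 6], "gripper": 0.2}, {"rot": [0, 0, 0], "offset": [0.1, 0, 7.1], "gripper": 0.2}, {"rot": [0, 0, 0], "offset": [0.1, 0, 7.1], "gripper": 0.2}, {"rot": [0, 0, 0], "offset": [0.1, 0, 7.1], "gripper": 0.4}, {"rot": [0, 0, 0], "offset": [0.1, 0, 7.1], "gripper": 1}, {"rot": [0, 0, 0], "offset": [0.1, 0, 7.1], "gripper": 1}, {"rot": [0, 0, 0], "offset": [0.1, 0, 7.1], "gripper": 1}]'

```text
time_s: 18.8
position: [0.4173, 0.1832, 0.2281]
tcp_rot: [[0.034, -0.999, 0.004], [-0.999, -0.034, 0.001], [-0.001, -0.004, -1.0]]
force: [0.3, -0.4, 2.0]
opening: 0.59
```

arm_command --targets '[{"rot": [0, 0, 0], "offset": [0, 0, 0], "gripper": 1}, {"rot": [0, 0, 0], "offset": [0, 0, -1.5], "gripper": 1}, {"rot": [0, 0, 0], "offset": [0, 0, -3], "gripper": 1}, {"rot": [0, 0, 0], "offset": [0, 0, -4], "gripper": 1}, {"rot": [0, 0, 0], "offset": [0, 0, -4], "gripper": 1}, {"rot": [0, 0, 0], "offset": [0, 0, -4], "gripper": 1}, {"rot": [0, 0, 0], "offset": [0, 0, -4], "gripper": 1}]'

```text
time_s: 19.5
position: [0.416, 0.183, 0.2666]
tcp_rot: [[0.034, -0.999, 0.0], [-0.999, -0.034, 0.001], [-0.001, -0.0, -1.0]]
force: [0.2, 0.1, -2.5]
opening: 0.595
```

```bash
python3 - <<'E'
from h import *
heft(14)
E
```

```text
F [ 0.2   0.04 -2.46] sd [0.65 0.48 0.49] tau [ 3.0000e-03 -3.2122e+01 -1.4280e+01  2.4000e-02 -7.8000e-02 -0.0000e+00] sd [0.006 0.069 0.021 0.    0.003 0.   ]
[0.4166 0.1831 0.2673] [[0.034, -0.999, 0.002], [-0.999, -0.034, 0.001], [-0.001, -0.002, -1.0]] 51.9 [9.5800e+00 1.9390e+01 1.0736e+02 6.0000e-02 5.3130e+01 9.7610e+01] 20.2
```

Weights: can 1 ≈ 3.7 N, can 2 ≈ 1.2 N, can 3 ≈ 2.5 N. Can 1 (near the hinge) is the fullest. Put can 3 back, then fetch can 1.

arm_command --targets '[{"rot": [0, 0, 0], "offset": [0, 0, 1.5], "gripper": 1}, {"rot": [0, 0, 0], "offset": [0, 0, 3], "gripper": 1}, {"rot": [0, 0, 0], "offset": [0, 0, 3.9], "gripper": 1}, {"rot": [0, 0, 0], "offset": [0, 0, 4], "gripper": 1}, {"rot": [0, 0, 0], "offset": [0, 0, 4], "gripper": 1}, {"rot": [0, 0, 0], "offset": [0, 0, 4], "gripper": 1}]'

```text
time_s: 20.8
position: [0.4168, 0.1832, 0.2273]
tcp_rot: [[0.034, -0.999, 0.002], [-0.999, -0.034, 0.001], [-0.001, -0.002, -1.0]]
force: [0.4, -1.3, -2.7]
opening: 0.597
```

arm_command --targets '[{"rot": [0, 0, 0], "offset": [0, 0, 0], "gripper": 0.2}, {"rot": [0, 0, 0], "offset": [0, 0, 0], "gripper": 0.2}, {"rot": [0, 0, 0], "offset": [0, 0, 0], "gripper": 0.2}, {"rot": [0, 0, 0], "offset": [0, 0, -2.5], "gripper": 0.2}, {"rot": [0, 0, 0], "offset": [0, 0, -5], "gripper": 0.2}, {"rot": [0, 0, 0], "offset": [0, 0, -7.5], "gripper": 0.2}, {"rot": [0, 0, 0], "offset": [0, 0, -8], "gripper": 0.2}, {"rot": [0, 0, 0], "offset": [0, -3, -8], "gripper": 0.2}]'

```text
time_s: 21.6
position: [0.4434, 0.1842, 0.3079]
tcp_rot: [[0.035, -0.999, -0.001], [-0.999, -0.035, 0.001], [-0.001, 0.001, -1.0]]
force: [0.3, 0.7, -0.0]
opening: 0.801
```

```bash
python3 - <<'E'
from h import *
print(bot.read_state()['position'],bot.read_state()['opening'],delta([.5815,.1905,.3]))
E
```

```text
[0.44340819 0.18417834 0.30785463] 0.8006007791531956 (array([ -0.15, -13.82,   0.77]), array([0., 0., 0.]))
```

arm_command --targets '[{"rot": [0, 0, 0], "offset": [-0.1, -5, 0], "gripper": 0.2}, {"rot": [0, 0, 0], "offset": [-0.1, -10, 0], "gripper": 0.2}, {"rot": [0, 0, 0], "offset": [-0.1, -13.6, 0.7], "gripper": 0.2}, {"rot": [0, 0, 0], "offset": [-0.1, -13.6, 0.7], "gripper": 0.2}, {"rot": [0, 0, 0], "offset": [-0.1, -13.6, 0.7], "gripper": 0.2}, {"rot": [0, 0, 0], "offset": [-0.1, -13.6, 0.7], "gripper": 0.2}]'

```text
time_s: 22.2
position: [0.5807, 0.1896, 0.2996]
tcp_rot: [[0.034, -0.999, -0.001], [-0.999, -0.034, 0.001], [-0.001, 0.001, -1.0]]
force: [-1.1, 0.1, 0.3]
opening: 0.799
```

```bash
python3 - <<'E'
from h import *
c=cap('wrist','w12.png')
for uv,r,b in caps(c): print(uv,r,b,onz(c,uv,.208))
print(bot.read_state()['position'],delta([.5815,.1917,.228]))
E
```

```text
[257.5 215.8] 37.2 [222 179  72  49] [0.58725073 0.19136687 0.208     ]
[0.58076126 0.18974236 0.3001509 ] (array([-0.19, -0.08,  7.22]), array([0., 0., 0.]))
```

arm_command --targets '[{"rot": [0, 0, 0], "offset": [-0.2, 0, 3], "gripper": 0.2}, {"rot": [0, 0, 0], "offset": [-0.2, 0, 6], "gripper": 0.2}, {"rot": [0, 0, 0], "offset": [-0.2, 0, 7.2], "gripper": 0.2}, {"rot": [0, 0, 0], "offset": [-0.2, 0, 7.2], "gripper": 0.2}, {"rot": [0, 0, 0], "offset": [-0.2, 0, 7.2], "gripper": 0.4}, {"rot": [0, 0, 0], "offset": [-0.2, 0, 7.2], "gripper": 1}, {"rot": [0, 0, 0], "offset": [-0.2, 0, 7.2], "gripper": 1}, {"rot": [0, 0, 0], "offset": [-0.2, 0, 7.2], "gripper": 1}]'

```text
time_s: 23.05
position: [0.5832, 0.1919, 0.23]
tcp_rot: [[0.034, -0.999, 0.005], [-0.999, -0.034, 0.002], [-0.001, -0.005, -1.0]]
force: [0.5, 0.8, 3.3]
opening: 0.593
```

arm_command --targets '[{"rot": [0, 0, 0], "offset": [0, 0, 0], "gripper": 1}, {"rot": [0, 0, 0], "offset": [0, 0, -2], "gripper": 1}, {"rot": [0, 0, 0], "offset": [0, 0, -4], "gripper": 1}, {"rot": [0, 0, 0], "offset": [0, 0, -6], "gripper": 1}, {"rot": [0, 0, 0], "offset": [0, 0, -8], "gripper": 1}, {"rot": [0, 0, 0], "offset": [0, 0, -11], "gripper": 1}, {"rot": [0, 0, 0], "offset": [0, 0, -14], "gripper": 1}, {"rot": [0, 0, 0], "offset": [0, 0, -17], "gripper": 1}]'

```text
time_s: 23.85
position: [0.5813, 0.1914, 0.3982]
tcp_rot: [[0.034, -0.999, -0.002], [-0.999, -0.034, 0.001], [-0.001, 0.002, -1.0]]
force: [0.3, -0.5, -3.4]
opening: 0.591
```

arm_command --targets '[{"rot": [0, 0, 0], "offset": [0, 0, -2], "gripper": 1}, {"rot": [0, 0, 0], "offset": [0, 0, -4], "gripper": 1}, {"rot": [0, 0, 0], "offset": [0, 0, -5], "gripper": 1}, {"rot": [0, 0, 0], "offset": [0, 0, -5], "gripper": 1}, {"rot": [0, 0, 0], "offset": [0, 0, -5], "gripper": 1}, {"rot": [0, 0, 0], "offset": [0, 0, -5], "gripper": 1}]'

```text
time_s: 24.45
position: [0.5815, 0.1914, 0.4466]
tcp_rot: [[0.034, -0.999, -0.002], [-0.999, -0.034, 0.001], [-0.001, 0.002, -1.0]]
force: [0.6, -0.4, -4.2]
opening: 0.592
```

```bash
python3 - <<'E'
from h import *
heft(10)
cap('wrist','w13.png')
E
```

```text
F [ 0.06  0.21 -3.63] sd [0.33 0.51 0.36] tau [ 2.0000e-03 -4.2984e+01 -2.2816e+01  3.4000e-02 -6.4000e-02 -0.0000e+00] sd [0.007 0.125 0.041 0.    0.006 0.   ]
[0.5821 0.1915 0.4485] [[0.034, -0.999, 0.002], [-0.999, -0.034, 0.001], [-0.001, -0.002, -1.0]] 51.6 [7.750e+00 2.172e+01 7.154e+01 5.000e-02 8.663e+01 9.582e+01] 24.95
```

View pics/w13.png

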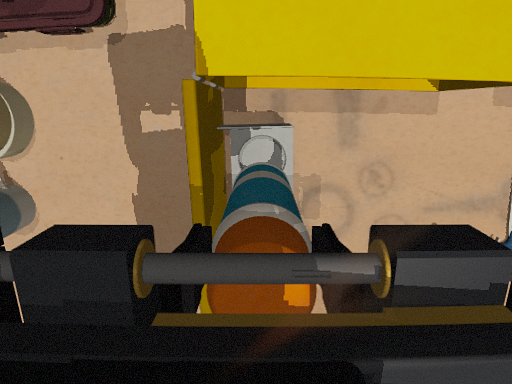

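Held can upright (cap at (262,265)), its hole empty at (262,155). I'll shift along the rack to check the other two.

arm_command --targets '[{"rot": [0, 0, 0], "offset": [0, 3, 0], "gripper": 1}, {"rot": [0, 0, 0], "offset": [0, 6, 0], "gripper": 1}, {"rot": [0, 0, 0], "offset": [0, 9, 0], "gripper": 1}, {"rot": [0, 0, 0], "offset": [0, 12, 0], "gripper": 1}, {"rot": [0, 0, 0], "offset": [0, 15, 0], "gripper": 1}, {"rot": [0, 0, 0], "offset": [0, 17, 0], "gripper": 1}, {"rot": [0, 0, 0], "offset": [0, 18, 0], "gripper": 1}, {"rot": [0, 0, 0], "offset": [0, 18, 0], "gripper": 1}]'

```text
time_s: 25.8
position: [0.4013, 0.1855, 0.4487]
tcp_rot: [[0.034, -0.999, 0.003], [-0.999, -0.034, 0.001], [-0.001, -0.003, -1.0]]
force: [0.6, 0.1, -3.3]
opening: 0.594
```

```bash
python3 - <<'E'
from h import *
heft(10)
c=cap('wrist','w14.png')
for uv,r,b in caps(c): print(uv,r,b,onz(c,uv,.208))
for x in([.579,.192,.086],[.497,.188,.208],[.414,.184,.208]): print(proj(c,x))
E
```

```text
F [ 0.16 -0.02 -3.68] sd [0.4  0.4  0.55] tau [  0.104 -27.782 -21.792   0.036  -0.045  -0.   ] sd [0.119 0.236 0.23  0.008 0.058 0.001]
[0.4026 0.1854 0.448 ] [[0.033, -0.999, 0.001], [-0.999, -0.033, 0.001], [-0.001, -0.001, -1.0]] 51.7 [1.020e+01 5.880e+00 9.333e+01 5.000e-02 8.070e+01 9.827e+01] 26.3
[261. 225.] 25.1 [236 217  51  11] [0.34918083 0.18343551 0.208     ]
[264.  159.4] 20.3 [244 140  41  24] [0.41903786 0.18277057 0.208     ]
[262.7  83.3] 23.1 [241  73  45  34] [0.49209702 0.18661686 0.208     ]
[[260.57178274  17.52357581]]
[[261.42256723  77.88351543]]
[[262.6005048  164.31930657]]
```

View pics/w14.png

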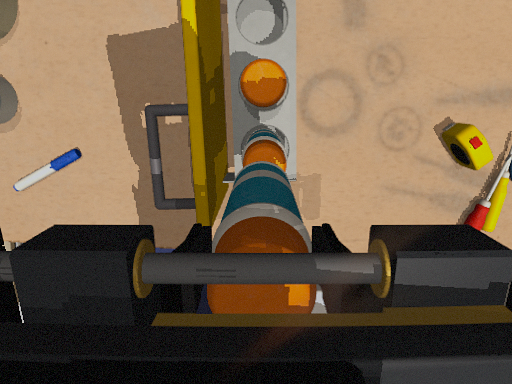

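Cans 2 and 3 stand upright in their holes at (263,83) and (265,155). The first hole is empty at (262,18), and the held can is steady. Handing in.

```bash
python3 - <<'E'
from h import *
print(ticket.hand_in())
E
```

```text
the job is handed in; nothing more can be done
None
```

I opened the door to about 88° (1.53 rad) by its bar handle and hefted all three cans. They weighed about 3.7 N (near the hinge), 1.2 N (middle) and 2.5 N (free edge). I put the lighter two back in their own holes and handed in at about 26 s, holding the heaviest.

**Last checks:**
- **Held can:** upright and still. I estimate its base about 0.25 m above the desk. It is about 0.1 m from the middle place seen from above, gripped at 51.7 mm, with a steady 3.7 N load.
- **Other two cans:** the last picture shows both standing in their holes within about 5 mm of where they should be.
- **Loose things:** the arm never went near the mug, tins or tape measure. The last picture shows only the tape measure clearly. I did not measure any of their positions before and after.

**What disagreed:**
- The scene and side cameras saw only a wall, so everything was measured with the wrist camera.
- My two-view heights scattered by about ±3 cm because of shading on the caps, so I used the heights in the text, which matched their average.
- Cans 1 and 3 were still hanging from the gripper when I let go, so they dropped a little into place; I estimate about 1 mm.

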